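Put the stacked battery packs on charge

ROBOT

A 6-joint arm with a two-finger parallel gripper is mounted at the origin on the work surface. World frame = base frame: x ahead of the robot, y to its left, z up, the work surface at z = 0. Lengths are in mm, angles in rad, forces in N, time in s.
With the tool pointing down it reaches from about 200 to 875 mm from the base axis. Payload 3.4 kg.
Tool frame: the origin (TCP) lies between the finger pads; the fingertips stand arm.tip_extent ahead of it and the grasp point (between the pads) lies 5 mm behind it (arm.tip_extent is the distance from the TCP to the fingertips, in mm); x points along the fingers, z is the direction in which the jaws open and shut, and the axes are right-handed (so a half turn about x gives the same grasp; the last joint's range is limited). The gripper opens to 94 mm and grips with 3 to 60 N. Pads are 16 mm wide; open, the fingers measure 119 mm over their backs; the gripper's body (75 mm by 177 mm) begins 78 mm behind the grasp point.
Start: joints at [-1.369, 0.276, 1.505, -0, 1.361, -0.121], TCP at [182.403, -545.338, 219.493] pointing down, gripper open.
Joint ranges: [-2.89, 2.89], [-0.75, 2.08], [0.22, 2.7], [-1.18, 4.32], [0.11, 2.71], [-2.7, 2.7]. Speed limits (rad/s): [2.57, 2.57, 3.14, 3.14, 3.14, 3.14].

INTERFACE

Orientations are given as a 3x3 rotation matrix whose columns are the frame's x, y, z axes.
In Python, from workcell import state, get_image, arm, cut_out gives the robot as it stands.
- The arm moves only by the tool play_rows, never from a script. Its argument "series" is a list that holds one entry, the list of rows, each a list of 4 numbers: the shift along the world's x, y, z scaled (see below), then the turn about the world's z scaled (see below). In form: [[[tx, ty, tz, yaw], ...]]. A call has 1 to 12 rows; each row shifts and turns the commanded pose from where the row before left it; what a row does not reach is not made up. The controller multiplies each number of a shift by 100 cm and each number of a turn by 2 pi rad. A row lasts 1/10 s, in which the tool goes at most 50 mm and 8.59 degrees, less where a joint would pass 70% of its speed; a pose out of reach is approached as far as the arm can. A call with a number of a shift or a turn outside -1 to 1 is refused whole. A call with a gripper value outside its range is refused whole. "gripper" is the closure, from -1 (fully open) to 1 (shut), set as the call begins (left out, the last holds). The fingers move at their own pace and stop on an object; "newtons" is the grip in N (left out, the last holds). Time passes only in rows, so rows that do not move let the fingers close. It gives the time, the measured TCP pose, the force and the opening at its end, in the units of the state.
- state(): the state, without advancing time (a new reading comes with each control period).
- get_image(name): name is "side" or "top"; returns a dict with "img" (480x640x3 uint8, red, green, blue), "depth" (480x640 float32, mm along the optical axis (not along the pixel's ray), 0 where there is no reading), "vertical_fov" (degrees; the focal length in pixels is half the picture's height over the tangent of half this angle, whatever the lens; pixels are square), "cx", "cy" (the principal point, pixels), "world_from_camera" (4x4, takes a point from camera to world coordinates). Camera axes: x right, y up, looking along -z (the intrinsics and any distortion apply to the point x, -y, -z); pixel columns grow to the right and rows downward; lengths in mm; the calibration is good to about 2 mm. A picture is of the moment at which its call begins.
- arm.sign_off(): hands the job in, once; it reports no verdict.
Trained networks look in a picture, given as the dict that the camera call returned (one of the last four; its "shot" number tells which), for a name from the list of things; names that differ only in an ending like _2 or _b are one class to them, and where a whole thing is asked for, a point or a joint stands for the part that bears it (a point fixed in the world has none). Each returns a list of dicts, best first, with "confidence" (0 to 1); they miss things now and then, are a little off and sometimes report something else, mostly with a low value. They report only what shows in the picture. A call takes as long as a camera call. They do not tell look-alikes from the thing itself.
- cut_out(label, picture): "pixels" (480x640 bool, what is visible of it) and "box" ([left, top, right, bottom] in pixels, round what is visible of it).
The state is a dict: "time": time; "joints": joint angles; "dq": joint speeds; "joint_efforts": joint torques, N m; "tcp_pos": TCP position; "eef_rot": TCP orientation; "force": force on the tool from outside, world axes, zero at the start; "ft_torque": the same for the moment, N m; "width": opening from 0.0 (shut) to 1.0 (fully open).
Only numpy, scipy, OpenCV 4.12 (cv2) and the standard library are available. Lean on these libraries where they do the work, as an engineer would, in place of code of your own. Each camera call takes 0.05 s, during which the arm holds its last target.

TASK

The four battery packs have been left stacked on the bench. Take the stack apart and put each pack on charge in the charger of its own colour and size: lower it in gently, top side up, until it sits fully home in the pocket, and let go. Do not drop or tip a pack over, and leave the cordless drill standing where it is.

Things in the scene. Friction and masses are not known exactly. Their poses are not given: they have to be found in the camera images.
- green_pack: The largest battery pack: black block, upper part green, a black gauge panel with white bars on top. 142 long (x) x 68 wide (y) x 72 high, about 800 g, flat top and underside. Origin: centre of its underside, z up. It lies on the bench at the bottom of the stack, turned from its neighbours. Grip it across the 68 mm width.
- orange_pack: The second largest battery pack: black block, upper part orange, a black gauge panel with white bars on top. 114 long (x) x 65 wide (y) x 60 high, about 580 g, flat top and underside. Origin: centre of its underside, z up. It lies on the green pack, turned from its neighbours. Grip it across the 65 mm width.
- blue_pack: The second smallest battery pack: black block, upper part blue, a black gauge panel with white bars on top. 90 long (x) x 59 wide (y) x 48 high, about 340 g, flat top and underside. Origin: centre of its underside, z up. It lies on the orange pack, turned from its neighbours. Grip it across the 59 mm width.
- yellow_pack: The smallest battery pack: black block, upper part yellow, a black gauge panel with white bars on top. 64 long (x) x 50 wide (y) x 44 high, about 190 g, flat top and underside. Origin: centre of its underside, z up. It lies on the blue pack, at the top of the stack, turned from its neighbours. Grip it across the 50 mm width.
- green_charger: Charger of the green pack, fixed: black, 178 (x) x 104 (y) x 35 high, green rim round an open pocket; a 22 high lamp console adds 26 at its +x end. Origin: on the bench below the pocket's centre; pocket's long side along x. Pocket floor 24 above the bench, 150 x 76 (4 clear all round the pack); walls straight for 5, then flared by 5 a side to the rim. Pack goes in from above, either way round.
- orange_charger: Charger of the orange pack, fixed: black, 150 (x) x 101 (y) x 35 high, orange rim round an open pocket; a 22 high lamp console adds 26 at its +x end. Origin: on the bench below the pocket's centre; pocket's long side along x. Pocket floor 24 above the bench, 122 x 73 (4 clear all round the pack); walls straight for 5, then flared by 5 a side to the rim. Pack goes in from above, either way round.
- blue_charger: Charger of the blue pack, fixed: black, 126 (x) x 95 (y) x 35 high, blue rim round an open pocket; a 22 high lamp console adds 26 at its +x end. Origin: on the bench below the pocket's centre; pocket's long side along x. Pocket floor 24 above the bench, 98 x 67 (4 clear all round the pack); walls straight for 5, then flared by 5 a side to the rim. Pack goes in from above, either way round.
- yellow_charger: Charger of the yellow pack, fixed: black, 100 (x) x 86 (y) x 35 high, yellow rim round an open pocket; a 22 high lamp console adds 26 at its +x end. Origin: on the bench below the pocket's centre; pocket's long side along x. Pocket floor 24 above the bench, 72 x 58 (4 clear all round the pack); walls straight for 5, then flared by 5 a side to the rim. Pack goes in from above, either way round.
- drill: Cordless drill, a bystander, standing upright on its own battery foot (112 x 70 mm): grey motor housing lying along its x, 210 mm high, about 220 mm long over chuck and bit, black grip, red trigger. Origin on the bench under the grip, z up. Leave it standing where it is.
There are look-alikes about, which are no part of the job. What is shaped like the green_pack but red or turquoise is not meant.

How it is judged (in metres and radians):
At the end, for the whole second after the job is handed in: Each pack lies in the pocket of the charger of its own colour, upright (within 0.08 rad), its centre within 8 mm of the charger's, its long side along the pocket's within 0.2 rad, its underside within 3.5 mm of the pocket's floor, at rest and released; the drill still stands (horizontal distance between green_pack and green_charger below 0.008 m and z of green_pack in the frame of green_charger between 0.02 and 0.0275 m and angle between the x axis of green_pack and the x axis of green_charger, either way round below 0.2 rad and angle between each of green_pack, orange_pack, blue_pack, yellow_pack's own z axis and vertical below 0.08 rad and linear speed of each of green_pack, orange_pack, blue_pack, yellow_pack below 0.02 m/s and horizontal distance between orange_pack and orange_charger below 0.008 m and z of orange_pack in the frame of orange_charger between 0.02 and 0.0275 m and angle between the x axis of orange_pack and the x axis of orange_charger, either way round below 0.2 rad and horizontal distance between blue_pack and blue_charger below 0.008 m and z of blue_pack in the frame of blue_charger between 0.02 and 0.0275 m and angle between the x axis of blue_pack and the x axis of blue_charger, either way round below 0.2 rad and horizontal distance between yellow_pack and yellow_charger below 0.008 m and z of yellow_pack in the frame of yellow_charger between 0.02 and 0.0275 m and angle between the x axis of yellow_pack and the x axis of yellow_charger, either way round below 0.2 rad and angle between drill's own z axis and vertical below 0.1 rad); the robot touches nothing.
It fails at once if a pack is tipped over (angle between any of green_pack, orange_pack, blue_pack, yellow_pack's own z axis and vertical above 0.7 rad).
It fails at once if a pack is dropped: let go more than 25 mm above its seat in the charger ((horizontal distance between green_pack and green_charger below 0.04 m and z of green_pack in the frame of green_charger above 0.049 m and contact force between green_pack and anything else below 0.3 N) or (horizontal distance between orange_pack and orange_charger below 0.04 m and z of orange_pack in the frame of orange_charger above 0.049 m and contact force between orange_pack and anything else below 0.3 N) or (horizontal distance between blue_pack and blue_charger below 0.04 m and z of blue_pack in the frame of blue_charger above 0.049 m and contact force between blue_pack and anything else below 0.3 N) or (horizontal distance between yellow_pack and yellow_charger below 0.04 m and z of yellow_pack in the frame of yellow_charger above 0.049 m and contact force between yellow_pack and anything else below 0.3 N)).
It fails at once if the drill is knocked over or shifted by more than 40 mm (angle between drill's own z axis and vertical above 0.4 rad or distance of drill from where it was at the start of the episode above 0.04 m).
It also fails if it takes over 96 s, if anything falls off the work surface, if the arm or the gripper's body presses on something with over 40 N, if the wrist force passes 120 N, or if a joint passes its speed limit or range.

## Working session

There is one attempt and no reset: what is moved stays moved. The work goes in short steps, Python scripts to look and compute and a tool call to move; the robot and the scene stay as the last step left them, time stands still between calls to the robot, and variables do not carry over. Pictures are saved under pics/ and viewed, and the job is handed in when it is done.

Besides the shell and the picture viewer there is one more tool, called after "Call:" as name([rows], argument=value, ...), one row to a line, values as JSON. play_rows: Moves the arm, as the interface text tells. Shifts and turns lie within -1 to 1; 1 stands for 100 cm of shift or 2 pi rad of turn. Its arguments: {"type":"object","properties":{"series":{"type":"array","items":{"type":"array","items":{"type":"array","items":{"type":"number"}}}},"gripper":{"type":"number"},"newtons":{"type":"number"}},"required":["series"]}

```bash
mkdir -p pics; ls; cat > h.py <<'E'
import numpy as np, cv2, pickle
from workcell import state, get_image, arm, cut_out
def save(n,img): cv2.imwrite(f'pics/{n}.png',img[:,:,::-1])
def cloud(p):
    d=p['depth'].astype(float); H,W=d.shape
    f=H/2/np.tan(np.radians(p['vertical_fov'])/2)
    v,u=np.mgrid[0:H,0:W]
    x=(u-p['cx'])/f*d; y=(v-p['cy'])/f*d
    P=np.stack([x,-y,-d,np.ones_like(d)],-1)@np.array(p['world_from_camera']).T
    P=P[...,:3]; P[d<=0]=np.nan
    return P
E
python3 - <<'E'
from h import *
for n in('side','top'):
    p=get_image(n); save(n+'0',p['img']); pickle.dump(p,open(n+'0.pkl','wb'))
    print(n,{k:(v if k!='world_from_camera' else np.round(v,3).tolist()) for k,v in p.items() if k not in('img','depth')})
s=state(); print(s); print(arm.tip_extent)
E
```

```text
pics
side {'vertical_fov': 46.0933141653336, 'cx': 325.7482740465377, 'cy': 242.1505711317046, 'world_from_camera': [[-0.993, 0.063, -0.1, 297.672], [-0.118, -0.503, 0.856, 1104.667], [0.004, 0.862, 0.507, 731.636], [0.0, 0.0, 0.0, 1.0]], 'shot': 1}
top {'vertical_fov': 53.504673710572405, 'cx': 325.4647868092887, 'cy': 243.98843692907545, 'world_from_camera': [[0.028, 0.98, -0.198, 183.632], [-1.0, 0.029, 0.005, 85.536], [0.01, 0.198, 0.98, 1374.936], [0.0, 0.0, 0.0, 1.0]], 'shot': 2}
{'time': 0.1, 'joints': array([-1.36901931e+00,  2.76526413e-01,  1.50597252e+00, -4.06348218e-06,
        1.36068397e+00, -1.20998592e-01]), 'dq': array([ 0.00138547, -0.00321207, -0.00242179,  0.0011979 , -0.00074265,
       -0.00017718]), 'joint_efforts': array([ 1.19155291e-03, -4.05455875e+01, -2.37779564e+01,  7.04123033e-02,
        2.98684230e-02, -5.07851416e-05]), 'tcp_pos': array([ 182.29007751, -544.84774185,  218.70781583]), 'eef_rot': array([[-3.22595703e-04,  9.48358409e-01,  3.17200607e-01],
       [ 1.55718680e-03,  3.17200715e-01, -9.48357149e-01],
       [-9.99998736e-01,  1.88004656e-04, -1.57909878e-03]]), 'force': array([ 0.4102526 ,  0.40016583, -0.32260391]), 'ft_torque': array([ 0.00703407, -0.01539923, -0.0461506 ]), 'width': 1.001254201805889}
14.0
```

View pics/top0.png

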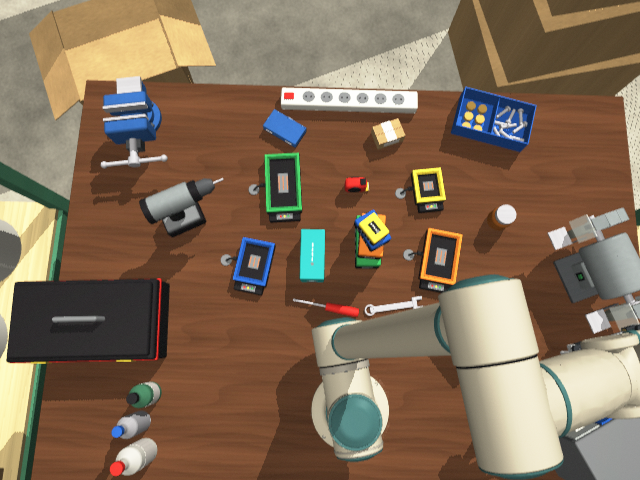

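View pics/side0.png

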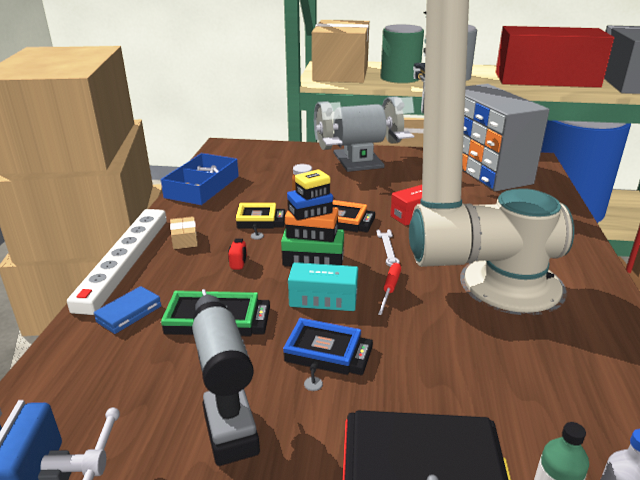

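The top view shows the stack at px (370,235). Lookalikes are the turquoise block (312,255), a red block by the base (seen from the side at (410,200)), a loose blue box (285,128) and a small red object (356,184). The chargers are green (283,183), blue (254,265), yellow (428,188) and orange (441,258). Next I'll crop in and measure.

```bash
python3 - <<'E'
from h import *
p=pickle.load(open('top0.pkl','rb')); save('topc',cv2.resize(p['img'][140:310,210:480],None,fx=2.9,fy=2.9,interpolation=cv2.INTER_CUBIC))
p=pickle.load(open('side0.pkl','rb')); save('sidec',cv2.resize(p['img'][155:400,150:400],None,fx=2.4,fy=2.4,interpolation=cv2.INTER_CUBIC))
E
```

```text
(no output)
```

View pics/topc.png

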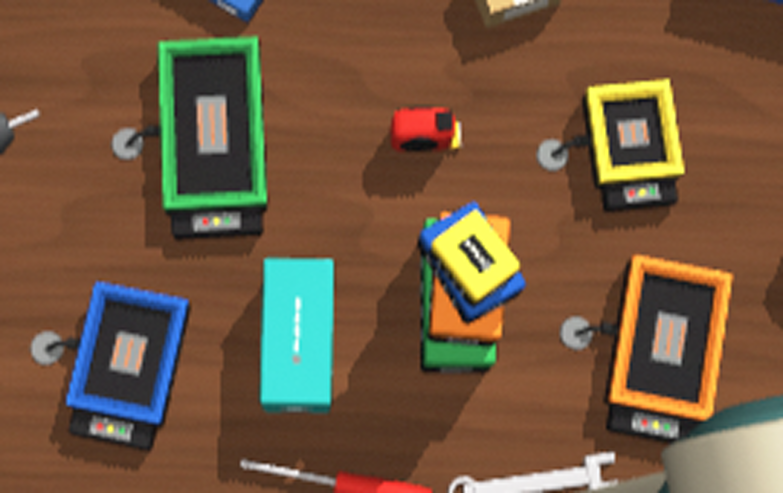

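View pics/sidec.png

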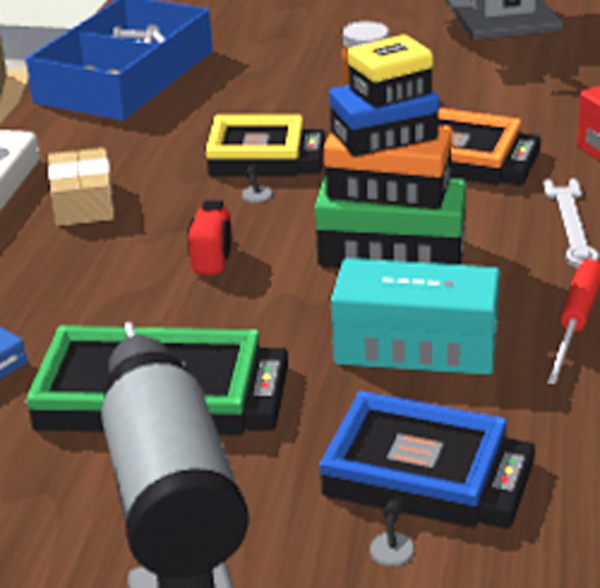

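```bash
cat >> h.py <<'E'
HUE={'green':(50,75),'orange':(8,18),'blue':(100,120),'yellow':(24,34)}
DIM={'green':(142,68,72),'orange':(114,65,60),'blue':(90,59,48),'yellow':(64,50,44)}
CH={'green':(178,104),'orange':(150,101),'blue':(126,95),'yellow':(100,86)}
BOX={'green':(255,145,310,225),'orange':(412,222,470,300),'blue':(228,233,282,300),'yellow':(406,162,452,216)}
def mask(p,c):
    h=cv2.cvtColor(p['img'],cv2.COLOR_RGB2HSV); a,b=HUE[c]
    return (h[...,0]>=a)&(h[...,0]<=b)&(h[...,1]>120)&(h[...,2]>60)
def toplane(p,uv,z):
    H=480; f=H/2/np.tan(np.radians(p['vertical_fov'])/2); T=np.array(p['world_from_camera'])
    uv=np.asarray(uv,float); d=np.stack([(uv[:,0]-p['cx'])/f,-(uv[:,1]-p['cy'])/f,-np.ones(len(uv))],-1)@T[:3,:3].T
    o=T[:3,3]; return (o+d*((z-o[2])/d[:,2])[:,None])[:,:2]
def rect(p,m,z):
    v,u=np.nonzero(m); q=toplane(p,np.stack([u,v],-1),z)
    (cx,cy),(w,h),a=cv2.minAreaRect(q.astype(np.float32))
    if w<h: w,h=h,w; a+=90
    a=(a+90)%180-90
    return np.round([cx,cy,w,h,a],1), q.mean(0).round(1)
def topmask(p,c,z,near,r=110,tol=5):
    P=cloud(p); m=mask(p,c)&(abs(P[...,2]-z)<tol)&(np.hypot(P[...,0]-near[0],P[...,1]-near[1])<r)
    m=m.astype(np.uint8); n,l,s,_=cv2.connectedComponentsWithStats(m)
    if n<2: return m>0
    return l==1+np.argmax(s[1:,4])
E
python3 - <<'E'
from h import *
pt=pickle.load(open('top0.pkl','rb'));ps=pickle.load(open('side0.pkl','rb'))
P=cloud(pt)
for c in CH:
    l,t,r,b=BOX[c]; near=np.nanmedian(P[t:b,l:r].reshape(-1,3),0)
    for n,p in(('top',pt),('side',ps)):
        m=topmask(p,c,35,near); print(c,n,m.sum(),np.nanmedian(cloud(p)[m][:,2]).round(1),*rect(p,m,35))
near=P[230,374]; print(near)
for c,z in(('green',72),('orange',132),('blue',180),('yellow',224)):
    for n,p in(('top',pt),('side',ps)):
        m=topmask(p,c,z,near); print(c,n,m.sum(),np.nanmedian(cloud(p)[m][:,2]).round(1),*rect(p,m,z))
E
```

```text
green top 642 34.3 [638.6 210.9 177.8 103.4   4.9] [636.1 210.6]
green side 419 33.4 [694.2 221.9 110.2  63.1 -84.9] [702.8 225. ]
orange top 374 33.9 [ 431.  -253.   154.7   93.9  -12.6] [ 429.6 -255.5]
orange side 227 33.3 [ 401.9 -241.1  109.1   96.1   80.7] [ 385.3 -246.6]
blue top 551 33.9 [399.8 282.5 124.7  94.9  -9.8] [399.6 282.8]
blue side 1024 33.5 [398.6 288.3 126.2 100.   -9.9] [397.5 288.8]
yellow top 429 34.2 [ 641.6 -219.6  103.5   87.     7.4] [ 643.8 -220.3]
yellow side 306 33.4 [ 641.1 -213.5   99.4   93.6    7.3] [ 640.5 -210. ]
[455.39078842 -39.7206324  223.21564563]
green top 147 72.0 [403.7 -40.2  66.8  19.7 -88.3] [401.8 -39.1]
green side 380 71.3 [461.3 -31.6 141.2  75.2   1.7] [451.1 -17. ]
orange top 219 132.0 [432.8 -41.9  66.1  50.7  82.8] [424.9 -36.6]
orange side 221 131.4 [435.8 -16.2 108.8  53.1  40. ] [434.1 -21.3]
blue top 92 179.1 [436.1 -57.5  62.1  26.9 -75.3] [436.3 -58.9]
blue side 243 179.0 [467.7 -31.3  93.9  65.9  29. ] [474.6 -16.9]
yellow top 412 224.2 [462.3 -39.3  63.1  50.7  39.5] [462.3 -39.2]
yellow side 278 223.3 [461.4 -30.1  67.7  58.6  38.1] [461.2 -29.1]
```

```bash
python3 - <<'E'
from h import *
HUE['orange']=(5,20)
pt=pickle.load(open('top0.pkl','rb'));ps=pickle.load(open('side0.pkl','rb'))
for c,z,near in(('blue',35,(400,283)),('yellow',35,(641,-220)),('yellow',224,(462,-39)),('orange',35,(431,-253))):
    for n,p,zb in(('top',pt,0),('side',ps,-.7)):
        m=topmask(p,c,z+zb,near,tol=2.5); q=cloud(p)[m]
        print(c,n,m.sum(),rect(p,m,z)[0],np.round(cv2.minAreaRect(q[:,:2].astype(np.float32)),1) if 0 else cv2.minAreaRect(q[:,:2].astype(np.float32)))
# orange mask view
m=topmask(pt,'orange',35,(431,-253)); im=pt['img'].copy(); im[m]=(255,0,255); save('om',cv2.resize(im[210:310,400:500],None,fx=5,fy=5,interpolation=0))
E
```

```text
blue top 104 [413.2 320.2 110.5  22.5 -16.4] ((413.30816650390625, 320.27996826171875), (22.06016731262207, 110.53154754638672), 73.49359130859375)
blue side 824 [398.7 287.  125.8  98.   -9.3] ((398.8575439453125, 284.36773681640625), (99.2281265258789, 126.0980453491211), 80.53559112548828)
yellow top 141 [ 646.3 -239.7  104.4   52.9   -1.2] ((646.63818359375, -239.77627563476562), (53.33024978637695, 103.96723175048828), 89.15922546386719)
yellow side 231 [ 641.1 -213.6   99.4   93.6    7.3] ((641.5244140625, -215.75210571289062), (99.50112915039062, 93.63946533203125), 8.119081497192383)
yellow top 308 [462.7 -39.3  63.   49.8  37.9] ((462.84130859375, -39.59679412841797), (62.620521545410156, 49.588863372802734), 38.14439392089844)
yellow side 243 [461.6 -32.4  66.4  53.3  39.6] ((460.4997863769531, -35.81182098388672), (66.87846374511719, 52.42426300048828), 39.594642639160156)
orange top 308 [ 431.6 -252.8  149.6  101.7   -9.8] ((431.47021484375, -253.57492065429688), (101.60929107666016, 149.73219299316406), 80.60403442382812)
orange side 111 [ 383.6 -239.9  105.1   56.9   80.8] ((384.2756042480469, -243.81939697265625), (107.26505279541016, 57.69812774658203), 81.50138092041016)
```

View pics/om.png

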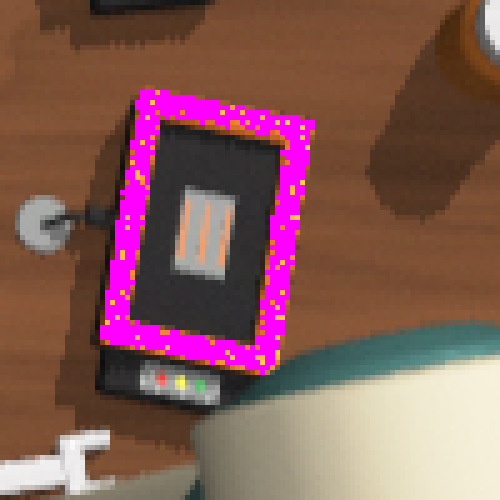

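The top-camera rectangles match the given sizes. Yellow pack: centre (462.6,-39.4), top z 224, 38.5°. Now I'll move above it.

Call:
play_rows([
  [[0.01,0.018,0.02,0.004],[0.02,0.036,0.02,0.004],[0.02,0.036,0.02,0.004],[0.02,0.036,0.02,0.004],[0.02,0.036,0,0.004],[0.02,0.036,0,0.004],[0.02,0.036,0,0.004],[0.02,0.036,0,0.004],[0.02,0.036,0,0.004],[0.02,0.036,0,0.004],[0.02,0.036,0,0.004],[0.02,0.036,0,0.004]],
], gripper=-1, newtons=30)

```text
time: 1.3
tcp_pos: [412.7, -129.6, 299.3]
eef_rot: [[-0.0, 0.811, 0.585], [-0.0, 0.585, -0.811], [-1.0, -0.0, -0.0]]
force: [0.1, 0.3, -0.7]
width: 1.002
```

Call:
play_rows([
  [[0.02,0.036,0,0.003],[0.02,0.036,0,0.0045],[0.01,0.02,0,0],[0,0,-0.01,0],[0,0,-0.02,0],[0,0,-0.02,0],[0,0,-0.01,0],[0,0,0,0]],
])

```text
time: 2.1
tcp_pos: [460.8, -39.8, 237.7]
eef_rot: [[-0.004, 0.783, 0.621], [0.0, 0.621, -0.783], [-1.0, -0.003, -0.003]]
force: [0.1, 0.2, -0.9]
width: 1.003
```

```bash
python3 - <<'E'
from h import *
p=get_image('side'); save('s1',p['img'][60:420,180:480].repeat(2,0).repeat(2,1)[:600])
p=get_image('top'); save('t1',cv2.resize(p['img'][140:310,230:480],None,fx=3,fy=3))
print(state()['tcp_pos'])
E
```

```text
[462.39083468 -39.97396041 239.7311391 ]
```

View pics/s1.png

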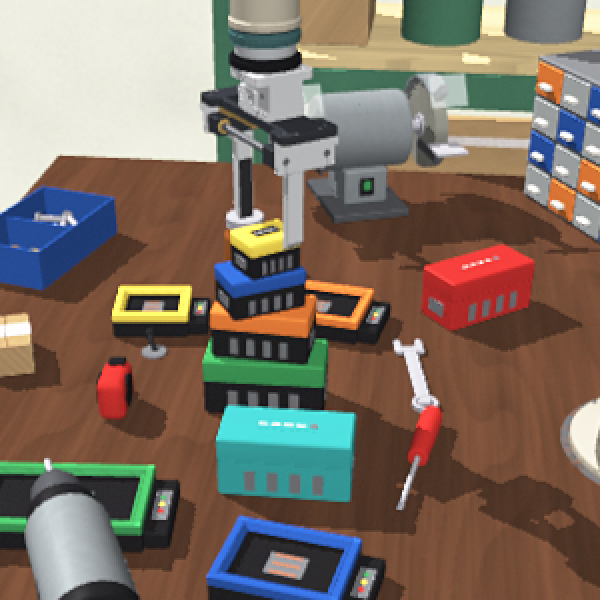

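View pics/t1.png

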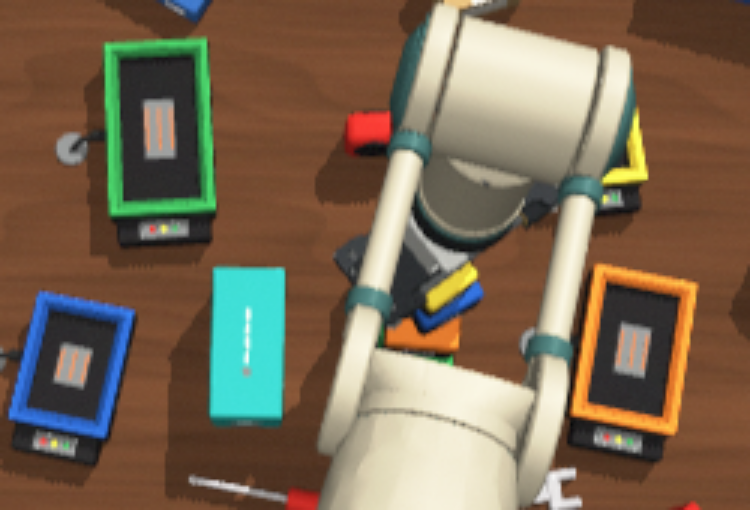

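The side view shows the fingers at (242,180) and (293,200) straddling the yellow pack (265,240). I'll lower to TCP z 212 and grip.

Call:
play_rows([
  [[0,0,-0.01,0],[0,0,-0.01,0],[0,0,-0.0075,0],[0,0,0,0],[0,0,0,0]],
])

```text
time: 2.7
tcp_pos: [462.3, -39.3, 211.8]
eef_rot: [[-0.0, 0.783, 0.622], [0.0, 0.622, -0.783], [-1.0, -0.0, -0.0]]
force: [0.7, -0.2, 0.7]
width: 1.0
```

Call:
play_rows([
  [[0,0,0,0],[0,0,0,0],[0,0,0,0],[0,0,0,0],[0,0,0,0],[0,0,0,0],[0,0,0,0],[0,0,0,0]],
], gripper=1, newtons=20)

```text
time: 3.5
tcp_pos: [462.4, -39.4, 212.0]
eef_rot: [[0.0, 0.783, 0.622], [-0.0, 0.622, -0.783], [-1.0, 0.0, 0.0]]
force: [-0.8, 0.6, 0.7]
width: 0.528
```

Call:
play_rows([
  [[0,0,0.01,0],[0,0,0.02,0],[0,0,0.01,0],[0.0112,-0.0112,0,-0.0064],[0.024,-0.0241,0,-0.0128],[0.024,-0.0241,0,-0.0128],[0.024,-0.0241,0,-0.0128],[0.024,-0.0241,0,-0.0128],[0.024,-0.0241,0,-0.0128],[0.024,-0.0241,0,-0.0096],[0.024,-0.0244,0,-0.0064],[0,0,0,0]],
])

```text
time: 4.7
tcp_pos: [644.4, -224.2, 248.9]
eef_rot: [[-0.0, 0.992, 0.124], [-0.002, 0.124, -0.992], [-1.0, -0.001, 0.002]]
force: [-0.5, 1.1, -1.4]
width: 0.529
```

Call:
play_rows([
  [[0,0,-0.02,0],[0,0,-0.04,0],[0,0,-0.04,0],[0,0,-0.04,0],[0,0,-0.02,0],[0,0,0,0]],
])

```text
time: 5.3
tcp_pos: [638.4, -218.4, 87.1]
eef_rot: [[-0.009, 0.992, 0.128], [0.004, 0.128, -0.992], [-1.0, -0.008, -0.005]]
force: [-1.2, 0.7, -1.9]
width: 0.529
```

```bash
python3 - <<'E'
from h import *
p=get_image('side'); save('s2',cv2.resize(p['img'][120:320,180:420],None,fx=3,fy=3));pickle.dump(p,open('s2.pkl','wb'))
p=get_image('top'); save('t2',cv2.resize(p['img'][140:310,230:480],None,fx=3,fy=3));pickle.dump(p,open('t2.pkl','wb'))
print(state()['tcp_pos'])
for c,z in(('green',72),('orange',132),('blue',180)):
    m=topmask(p,c,z,(450,-40)); print(c,m.sum(),np.nanmedian(cloud(p)[m][:,2]).round(1),*rect(p,m,z))
E
```

```text
[ 641.70629962 -219.73010352   91.82737611]
green 0 nan [0. 0. 0. 0. 0.] [nan nan]
orange 0 nan [0. 0. 0. 0. 0.] [nan nan]
blue 0 nan [0. 0. 0. 0. 0.] [nan nan]
  return np.nanmean(a, axis, out=out, keepdims=keepdims)
h.py:28: RuntimeWarning: Mean of empty slice.
  return np.round([cx,cy,w,h,a],1), q.mean(0).round(1)
  ret = um.true_divide(
```

View pics/s2.png

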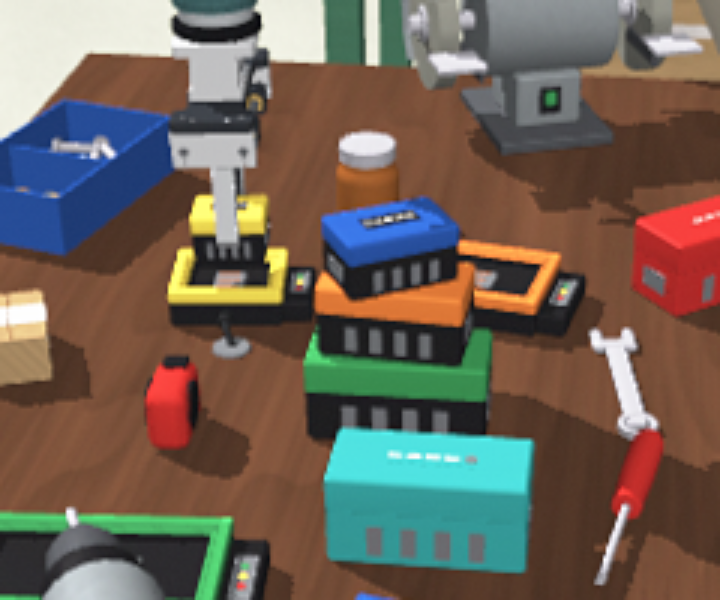

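View pics/t2.png

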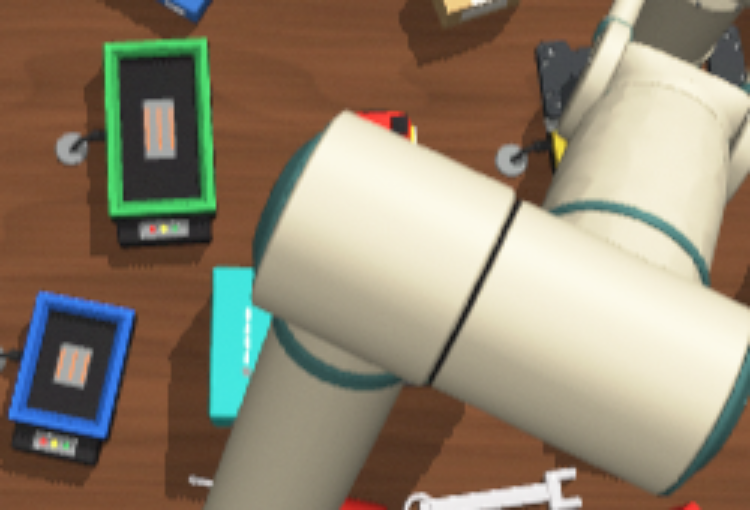

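The side view shows the yellow pack (230,225) centred over its charger (230,285). The stack is undisturbed, with blue on top at (390,250). Lowering now.

Call:
play_rows([
  [[0,0,-0.01,0],[0,0,-0.008,0],[0,0,-0.006,0],[0,0,-0.004,0],[0,0,-0.002,0],[0,0,-0.002,0],[0,0,-0.001,0],[0,0,0,0],[0,0,0,0]],
])

```text
time: 6.3
tcp_pos: [641.8, -219.6, 59.2]
eef_rot: [[0.0, 0.992, 0.128], [-0.0, 0.128, -0.992], [-1.0, 0.0, 0.0]]
force: [0.4, 0.3, -1.1]
width: 0.534
```

Call:
play_rows([
  [[0,0,-0.001,0],[0,0,-0.001,0],[0,0,-0.001,0],[0,0,0,0],[0,0,0,0]],
])

```text
time: 6.8
tcp_pos: [641.7, -219.6, 56.1]
eef_rot: [[0.0, 0.992, 0.128], [-0.0, 0.128, -0.992], [-1.0, 0.0, 0.0]]
force: [-0.3, 0.2, -1.3]
width: 0.531
```

Call:
play_rows([
  [[0,0,-0.001,0],[0,0,-0.0005,0],[0,0,0,0],[0,0,0,0]],
])

```text
time: 7.2
tcp_pos: [641.7, -219.6, 56.1]
eef_rot: [[0.001, 0.992, 0.128], [-0.0, 0.128, -0.992], [-1.0, 0.001, 0.001]]
force: [-2.1, 1.1, 5.9]
width: 0.528
```

Contact at z 56.1, which is the expected seated height. Release, lift, and clear the view.

Call:
play_rows([
  [[0,0,0,0],[0,0,0,0],[0,0,0,0],[0,0,0,0],[0,0,0,0],[0,0,0.01,0],[0,0,0.02,0],[0,0,0.04,0],[0,0,0.045,0],[0,0,0.045,0],[-0.02,-0.015,0.04,0],[-0.04,-0.027,0,0]],
], gripper=-1)

```text
time: 8.4
tcp_pos: [586.2, -262.3, 262.0]
eef_rot: [[0.014, 0.991, 0.132], [-0.007, 0.132, -0.991], [-1.0, 0.013, 0.008]]
force: [-0.8, -1.9, -0.3]
width: 1.001
```

Call:
play_rows([
  [[-0.04,-0.028,0,0],[-0.04,-0.028,0,0],[-0.04,-0.028,0,0],[-0.04,-0.028,0,0],[-0.04,-0.026,0,0],[-0.02,-0.02,0,0],[0,0,0,0]],
])

```text
time: 9.1
tcp_pos: [358.9, -422.0, 255.4]
eef_rot: [[-0.0, 0.992, 0.124], [-0.002, 0.124, -0.992], [-1.0, -0.001, 0.002]]
force: [-0.5, 1.5, 0.8]
width: 0.999
```

```bash
cat > look.py <<'E'
import sys
from h import *
HUE['orange']=(5,20)
n=sys.argv[1]
ps=get_image('side'); save('s'+n,cv2.resize(ps['img'][150:400,130:430],None,fx=2.4,fy=2.4))
p=get_image('top'); save('t'+n,cv2.resize(p['img'][140:310,210:480],None,fx=2.9,fy=2.9))
pickle.dump((ps,p),open(f'l{n}.pkl','wb'))
print(state()['tcp_pos'])
for c,z in(('green',72),('orange',132),('blue',180)):
    m=topmask(p,c,z,(450,-40),tol=8)
    if m.sum()>20: print(c,m.sum(),np.nanmedian(cloud(p)[m][:,2]).round(1),*rect(p,m,z))
for c,xy in(('green',(638,211)),('orange',(431,-253)),('blue',(400,283)),('yellow',(641.6,-219.6))):
    m=topmask(p,c,35,xy,tol=8)
    if m.sum()>20: print('charger',c,m.sum(),*rect(p,m,35))
    z=24+DIM[c][2]; m=topmask(p,c,z,xy,tol=8)
    if m.sum()>20: print('placed',c,m.sum(),np.nanmedian(cloud(p)[m][:,2]).round(1),*rect(p,m,z))
E
python3 look.py 3
```

```text
[ 361.49354691 -419.6802574   255.12033034]
green 219 71.7 [443.2 -39.6  99.5  66.7   0.9] [416.9 -29.6]
orange 237 131.7 [434.1 -41.9  65.7  51.2  85.6] [424.6 -36.8]
blue 669 180.2 [468.3 -40.6  89.6  59.7  31.7] [467.8 -40.5]
charger green 765 [638.2 210.8 178.6 103.4   4.9] [637.6 211.3]
charger orange 686 [ 431.1 -252.6  150.7  102.1   -9.8] [ 437. -259.]
charger blue 648 [399.8 282.4 124.9  95.4  -9.8] [399.1 282.6]
charger yellow 414 [ 642.7 -219.5  101.4   87.     7.4] [ 637.7 -217. ]
placed yellow 326 68.1 [ 641.4 -218.5   66.7   52.5    5.4] [ 641.6 -218.4]
```

View pics/t3.png

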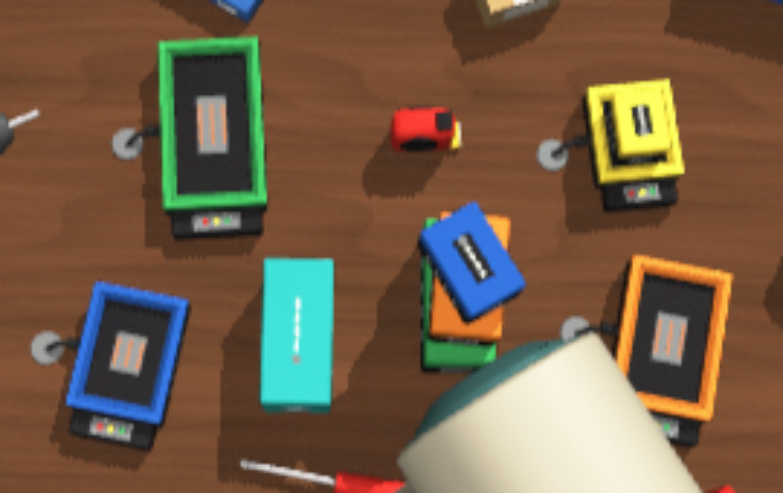

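View pics/s3.png

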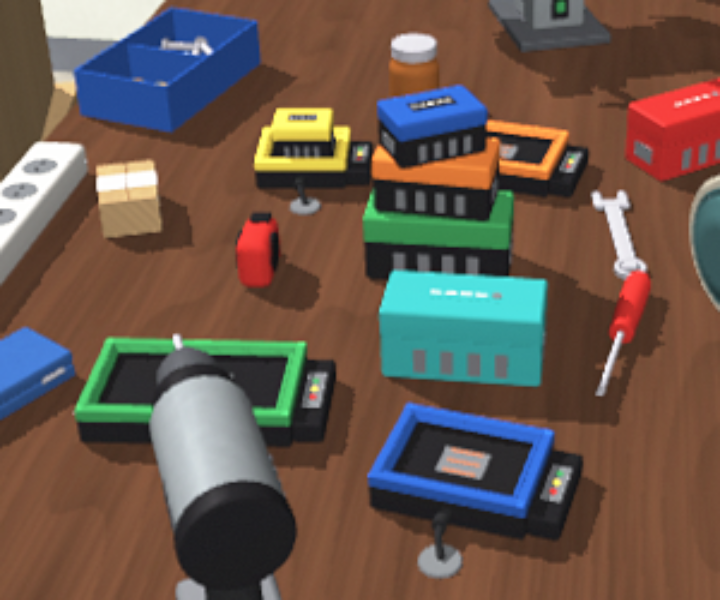

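Yellow's top is at z 68.1, which means it is fully seated. Blue pack: (468.3,-40.6), 31.7°, fitted 89.6×59.7. Moving over it now.

Call:
play_rows([
  [[0.006,0.02,0,0.004],[0.012,0.042,0,0.008],[0.012,0.042,0,0.008],[0.012,0.042,0,0.008],[0.012,0.042,0,0.008],[0.012,0.042,0,0.008],[0.012,0.042,0,0.008],[0.012,0.042,0,0.008],[0.012,0.042,-0.01,0.0075],[0.0048,0.0231,-0.03,0],[0,0,-0.01,0],[0,0,0,0]],
])

```text
time: 10.4
tcp_pos: [466.8, -38.4, 203.2]
eef_rot: [[-0.004, 0.849, 0.529], [0.001, 0.529, -0.849], [-1.0, -0.003, -0.002]]
force: [0.5, 0.8, -0.2]
width: 0.998
```

Call:
play_rows([
  [[0,0,-0.01,0],[0,0,-0.01,0],[0,0,-0.01,0],[0,0,-0.011,0],[0,0,0,0],[0,0,0,0]],
])

```text
time: 11.0
tcp_pos: [468.3, -40.7, 163.2]
eef_rot: [[-0.001, 0.851, 0.524], [0.0, 0.524, -0.851], [-1.0, -0.001, -0.0]]
force: [0.3, -0.6, 0.2]
width: 1.002
```

Call:
play_rows([
  [[0,0,0,0],[0,0,0,0],[0,0,0,0],[0,0,0,0],[0,0,0,0],[0,0,0,0],[0,0,0,0],[0,0,0.01,0],[0,0,0.02,0],[0,0,0.02,0],[0,0,0,0]],
], gripper=1, newtons=30)

```text
time: 12.1
tcp_pos: [469.8, -40.6, 215.7]
eef_rot: [[0.004, 0.851, 0.525], [-0.001, 0.525, -0.851], [-1.0, 0.003, 0.003]]
force: [-0.7, 0.1, -3.5]
width: 0.626
```

Call:
play_rows([
  [[-0.004,0.018,0,-0.006],[-0.008,0.038,0,-0.0125],[-0.008,0.038,0,-0.0125],[-0.008,0.038,0,-0.0125],[-0.008,0.038,0,-0.0125],[-0.008,0.038,0,-0.0125],[-0.008,0.038,0,-0.0125],[-0.008,0.038,0,-0.0125],[-0.0085,0.0391,0,-0.0125],[0,0,-0.02,-0.0093],[0,0,-0.03,0],[0,0,-0.03,0]],
])

```text
time: 13.3
tcp_pos: [398.8, 283.0, 131.8]
eef_rot: [[-0.001, 0.986, -0.17], [-0.001, -0.17, -0.986], [-1.0, -0.001, 0.001]]
force: [0.6, 0.9, -4.7]
width: 0.622
```

Call:
play_rows([
  [[0,0,-0.03,0],[0,0,-0.01,0],[0,0,0,0],[0,0,0,0]],
])

```text
time: 13.7
tcp_pos: [400.5, 283.0, 94.1]
eef_rot: [[0.001, 0.985, -0.171], [0.0, -0.171, -0.985], [-1.0, 0.001, -0.001]]
force: [0.3, 0.5, -4.6]
width: 0.626
```

```bash
python3 look.py 4
```

```text
[401.09602928 283.25510391  94.88556861]
green 276 71.1 [462.5 -39.3 142.4  66.7   0.9] [435.9 -26.4]
orange 904 132.2 [465.8 -43.9 115.5  65.8  -3.8] [465.4 -43.8]
charger green 761 [638.3 210.8 178.4 103.4   4.9] [637.4 211.2]
charger orange 775 [ 431.1 -252.4  150.7  102.4   -9.8] [ 430.9 -252.8]
charger blue 39 [363.5 329.3  31.7  13.9  -8.7] [361.5 331.2]
charger yellow 420 [ 642.7 -219.5  101.4   87.     7.4] [ 638.  -216.6]
placed yellow 329 67.9 [ 641.3 -218.5   66.5   51.8    6.7] [ 641.7 -218.5]
```

View pics/s4.png

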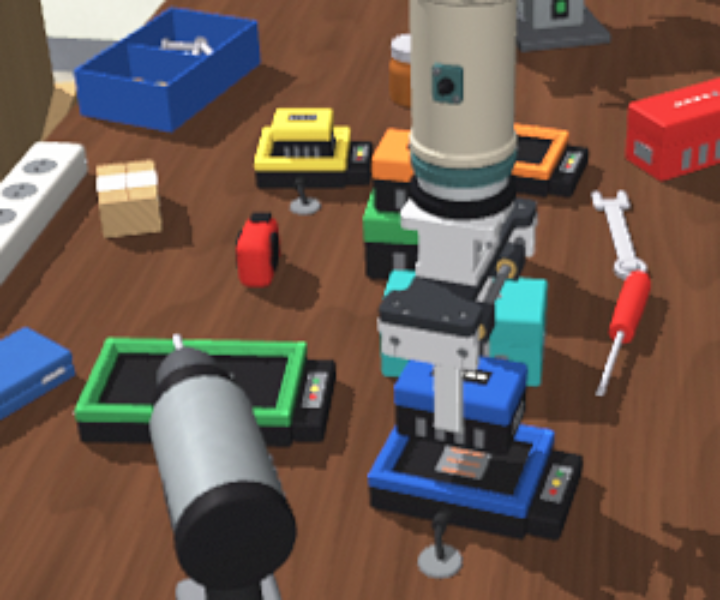

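View pics/t4.png

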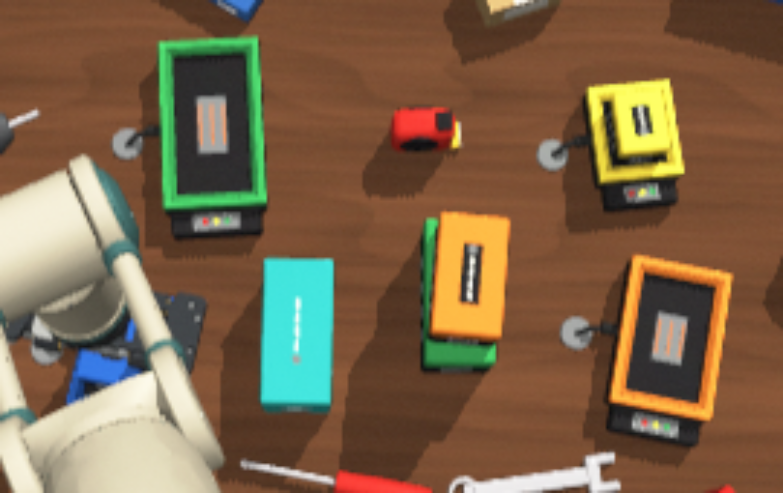

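The side view shows the blue pack at (460,400) squarely over the blue charger (465,460). The orange pack is now fully visible: (465.8,-43.9), -3.8°. Lowering blue.

Call:
play_rows([
  [[-0.0005,0,-0.01,0],[0,0,-0.01,0],[0,0,-0.008,0],[0,0,-0.005,0],[0,0,-0.002,0],[0,0,-0.001,0],[0,0,-0.001,0],[0,0,0,0],[0,0,0,0]],
])

```text
time: 14.7
tcp_pos: [399.6, 282.7, 56.7]
eef_rot: [[0.0, 0.985, -0.171], [0.0, -0.171, -0.985], [-1.0, 0.0, -0.0]]
force: [-0.1, 0.4, -3.4]
width: 0.626
```

Call:
play_rows([
  [[0,0,-0.001,0],[0,0,-0.001,0],[0,0,-0.001,0],[0,0,0,0],[0,0,0,0]],
])

```text
time: 15.2
tcp_pos: [399.7, 282.8, 55.7]
eef_rot: [[0.001, 0.985, -0.171], [0.0, -0.171, -0.985], [-1.0, 0.001, -0.001]]
force: [-3.3, -1.6, 12.6]
width: 0.626
```

Call:
play_rows([
  [[0,0,0,0],[0,0,0,0],[0,0,0,0],[0,0,0,0],[0,0,0,0],[0,0,0.01,0],[0,0,0.02,0],[0,0,0.04,0],[0,0,0.04,0],[0,0,0.017,0],[0,0,0,0]],
], gripper=-1)

```text
time: 16.3
tcp_pos: [401.3, 283.7, 184.0]
eef_rot: [[0.007, 0.985, -0.171], [0.003, -0.171, -0.985], [-1.0, 0.006, -0.004]]
force: [1.1, -0.4, -0.8]
width: 0.999
```

Call:
play_rows([
  [[0.004,-0.02,0,0],[0.008,-0.04,0,0.003],[0.008,-0.04,0,0.003],[0.008,-0.04,0,0.003],[0.008,-0.04,0,0.003],[0.008,-0.04,0,0.003],[0.008,-0.04,0,0.0017],[0.008,-0.04,0,0],[0.006,-0.0267,0,0],[0,0,0,0],[0,0,0,0]],
])

```text
time: 17.4
tcp_pos: [464.4, -43.8, 179.3]
eef_rot: [[-0.003, 0.998, -0.068], [0.001, -0.068, -0.998], [-1.0, -0.003, -0.001]]
force: [-0.1, 0.7, -1.0]
width: 0.998
```

Call:
play_rows([
  [[0,0,-0.01,0],[0,0,-0.02,0],[0,0,-0.02,0],[0,0,-0.01,0],[0,0,-0.01,0],[0,0,0,0],[0,0,0,0]],
])

```text
time: 18.1
tcp_pos: [465.6, -43.8, 110.7]
eef_rot: [[0.0, 0.998, -0.066], [-0.0, -0.066, -0.998], [-1.0, 0.0, 0.0]]
force: [0.0, -0.1, 0.8]
width: 0.996
```

```bash
python3 look.py 5
```

```text
[466.07237423 -44.06799756 111.17076911]
orange 150 132.0 [442.6 -43.7  62.4  25.   85.9] [443.3 -47.2]
charger green 768 [638.2 210.8 178.6 103.4   4.9] [636.5 211.2]
charger orange 771 [ 429.6 -252.4  153.4  102.2   -9.6] [ 430.4 -253.1]
charger blue 582 [399.8 282.4 124.9  95.6  -9.8] [395.8 280.4]
placed blue 605 71.6 [400.5 281.2  91.1  60.5 -10.3] [400.6 281.4]
charger yellow 278 [ 643.  -220.1  100.9   85.6    7.5] [ 646.8 -230.9]
placed yellow 282 68.1 [ 641.3 -218.8   66.2   51.5    7.2] [ 644.2 -221.5]
```

View pics/s5.png

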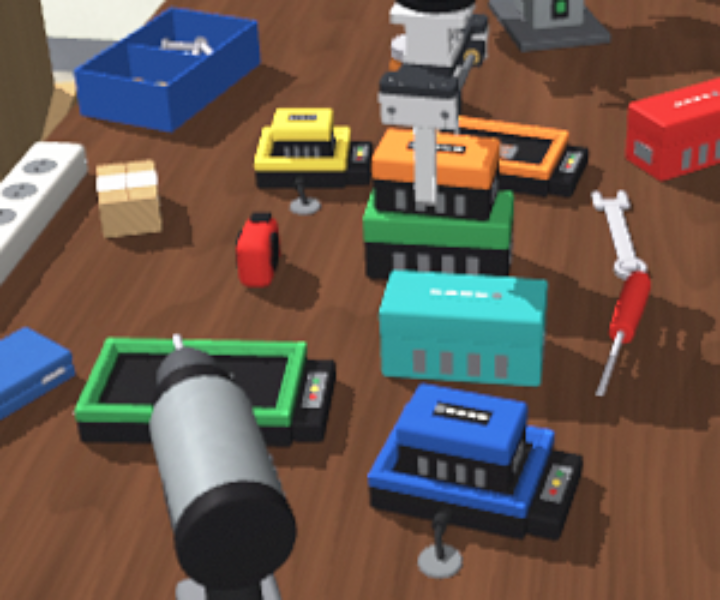

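Blue is seated, with its top at 71.6 against 72 expected and its centre about 1 mm off. The side view shows the fingers straddling orange (430,170). Gripping it now.

Call:
play_rows([
  [[0,0,0,0],[0,0,0,0],[0,0,0,0],[0,0,0,0],[0,0,0,0],[0,0,0,0],[0,0,0,0],[0,0,0.01,0],[0,0,0.02,0],[0,0,0.02,0],[0,0,0.01,0],[0,0,0,0]],
], gripper=1, newtons=45)

```text
time: 19.4
tcp_pos: [466.0, -44.2, 171.5]
eef_rot: [[0.002, 0.998, -0.067], [-0.001, -0.067, -0.998], [-1.0, 0.002, 0.001]]
force: [0.9, 0.7, -6.3]
width: 0.69
```

Call:
play_rows([
  [[-0.003,-0.018,0,-0.002],[-0.006,-0.036,0,-0.004],[-0.006,-0.036,0,-0.004],[-0.006,-0.036,0,-0.004],[-0.006,-0.036,0,-0.0027],[-0.006,-0.036,0,0],[-0.0018,-0.0105,0,0],[0,0,-0.02,0],[0,0,-0.03,0],[0,0,-0.02,0],[0,0,0,0],[0,0,0,0]],
])

```text
time: 20.6
tcp_pos: [430.3, -251.9, 100.0]
eef_rot: [[-0.001, 0.985, -0.171], [0.001, -0.171, -0.985], [-1.0, -0.002, -0.001]]
force: [0.5, 0.2, -6.0]
width: 0.687
```

```bash
python3 look.py 6
```

```text
[ 431.50571577 -252.90089435  101.417996  ]
green 806 72.1 [ 4.655e+02 -3.920e+01  1.360e+02  6.790e+01  3.000e-01] [477.8 -42.5]
charger green 768 [638.3 210.8 178.4 103.4   4.9] [636.9 211.6]
charger orange 108 [ 405.3 -205.    82.7   16.8   -8.7] [ 403.6 -203.1]
charger blue 584 [399.3 282.5 125.9  95.4 -10. ] [395.9 280.8]
placed blue 607 72.0 [400.7 281.2  90.7  60.5 -10.3] [400.5 281.4]
charger yellow 418 [ 641.9 -219.8  102.9   86.6    7.4] [ 637.8 -216.8]
placed yellow 330 67.8 [ 640.8 -218.8   67.2   51.5    7.2] [ 641.7 -218.5]
```

View pics/s6.png

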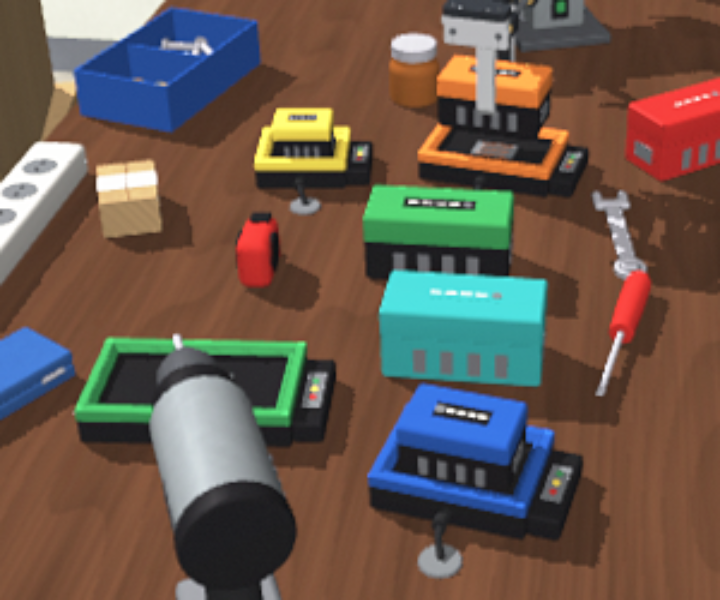

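View pics/t6.png

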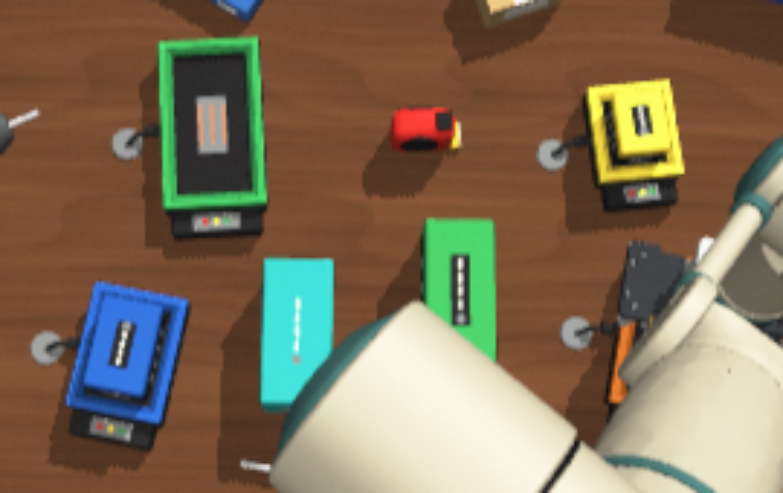

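The side view shows orange (495,90) over its charger (495,150). Lowering.

Call:
play_rows([
  [[0,0,-0.01,0],[0,0,-0.01,0],[0,0,-0.008,0],[0,0,-0.005,0],[0,0,-0.002,0],[0,0,-0.001,0],[0,0,0,0],[0,0,0,0]],
])

```text
time: 21.5
tcp_pos: [430.8, -252.7, 64.8]
eef_rot: [[0.0, 0.985, -0.171], [-0.0, -0.171, -0.985], [-1.0, 0.001, 0.0]]
force: [0.3, 0.7, -6.0]
width: 0.69
```

Call:
play_rows([
  [[0,0,-0.001,0],[0,0,-0.001,0],[0,0,-0.001,0],[0,0,0,0],[0,0,0,0]],
])

```text
time: 22.0
tcp_pos: [430.8, -252.7, 62.6]
eef_rot: [[0.001, 0.985, -0.171], [-0.001, -0.171, -0.985], [-1.0, 0.001, 0.001]]
force: [-2.5, 1.6, 5.3]
width: 0.689
```

Call:
play_rows([
  [[0,0,0,0],[0,0,0,0],[0,0,0,0],[0,0,0,0],[0,0,0,0],[0,0,0.01,0],[0,0,0.02,0],[0,0,0.03,0],[0,0,0.03,0],[-0.01,-0.03,0.01,0],[-0.015,-0.045,0,0],[-0.015,-0.045,0,0]],
], gripper=-1)

```text
time: 23.2
tcp_pos: [390.8, -373.8, 163.3]
eef_rot: [[0.002, 0.986, -0.169], [-0.002, -0.169, -0.986], [-1.0, 0.002, 0.002]]
force: [0.7, -0.1, 0.4]
width: 0.999
```

Call:
play_rows([
  [[-0.02,-0.04,0,0],[-0.02,-0.04,0,0],[-0.02,-0.04,0,0],[0,0,0,0],[0,0,0,0]],
])

```text
time: 23.7
tcp_pos: [330.0, -493.1, 161.6]
eef_rot: [[0.0, 0.985, -0.173], [0.001, -0.173, -0.985], [-1.0, 0.0, -0.001]]
force: [0.4, 1.5, -0.6]
width: 0.998
```

```bash
python3 look.py 7; python3 - <<'E'
from h import *
ps,p=pickle.load(open('l7.pkl','rb'))
q=cloud(p); h=cv2.cvtColor(p['img'],cv2.COLOR_RGB2HSV)
m=(h[...,0]>80)&(h[...,0]<95)&(h[...,1]>120)&(abs(q[...,2]-72)<6)
print(rect(p,m,72))
E
```

```text
[ 330.8985984  -491.45485884  161.69472426]
green 1062 71.9 [ 4.625e+02 -3.920e+01  1.420e+02  6.790e+01  3.000e-01] [461.6 -39.4]
charger green 753 [638.3 210.8 178.5 103.4   4.9] [637.1 211.2]
charger orange 202 [ 460.8 -257.7  102.3   90.    80.5] [ 478.9 -232.2]
placed orange 295 83.9 [ 472.8 -248.1   86.4   46.9  -65.5] [ 468.6 -250.8]
charger blue 584 [399.8 282.4 124.8  95.6  -9.8] [395.7 280.7]
placed blue 610 71.7 [400.4 281.1  90.9  60.9  -9.8] [400.3 281.4]
charger yellow 416 [ 641.5 -219.8  103.8   86.7    7.4] [ 637.3 -217.1]
placed yellow 326 68.3 [ 641.5 -218.7   65.9   51.5    7.1] [ 641.5 -218.6]
(array([418.2, 115.9, 141.2,  66.9,   1.6]), array([419.1, 115.6]))
```

View pics/t7.png

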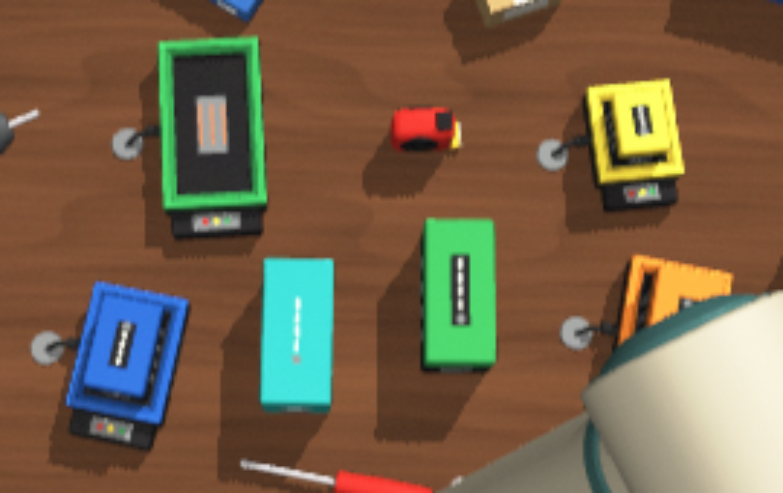

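Green pack: (462.5,-39.2), 0.3°, fitted 142.0×67.9, unobstructed. The orange pack's top is at 83.9, so it is seated. Going for green.

Call:
play_rows([
  [[0.006,0.02,0,0.002],[0.0125,0.043,0,0.003],[0.0125,0.043,0,0.003],[0.0125,0.043,0,0.003],[0.0125,0.043,0,0.003],[0.0125,0.043,0,0.003],[0.0125,0.043,0,0.003],[0.0125,0.043,0,0.003],[0.0125,0.043,0,0.003],[0.0125,0.043,0,0.002],[0.0125,0.0452,0,0],[0.0006,0,0,0]],
])

```text
time: 25.0
tcp_pos: [461.3, -33.0, 161.8]
eef_rot: [[0.0, 1.0, 0.014], [0.003, 0.014, -1.0], [-1.0, 0.0, -0.003]]
force: [-0.0, -0.2, -0.6]
width: 1.001
```

Call:
play_rows([
  [[0,0,-0.01,0],[0,0,-0.02,0],[0,0,-0.03,0],[0,0,-0.03,0],[0,0,-0.02,0],[0,0,-0.0075,0],[0,0,0,0],[0,0,0,0]],
])

```text
time: 25.8
tcp_pos: [462.5, -40.9, 44.6]
eef_rot: [[0.001, 1.0, 0.004], [-0.0, 0.004, -1.0], [-1.0, 0.001, 0.0]]
force: [1.0, 0.3, 0.3]
width: 1.002
```

Call:
play_rows([
  [[0,0.001,0,0],[0,0,0,0],[0,0,0,0],[0,0,0,0],[0,0,0,0],[0,0,0,0],[0,0,0,0],[0,0,0.01,0],[0,0,0.02,0],[0,0,0.03,0],[0,0,0.03,0],[0,0,0.02,0]],
], gripper=1, newtons=58)

```text
time: 27.0
tcp_pos: [461.7, -38.9, 155.1]
eef_rot: [[-0.0, 1.0, 0.004], [0.001, 0.004, -1.0], [-1.0, -0.0, -0.001]]
force: [1.7, -0.3, -7.0]
width: 0.721
```

```bash
python3 - <<'E'
from h import *
ps,p=pickle.load(open('l7.pkl','rb'))
for n,c in(('top',p),('side',ps)):
    q=cloud(c)
    m=(q[...,0]>450)&(q[...,0]<850)&(q[...,1]>265)&(q[...,1]<600)&(q[...,2]>110)&(q[...,2]<260)
    P=q[m]; i=np.argsort(P[:,1])[:400:25]; print(n,len(P)); print(P[i].round(0).tolist())
E
```

```text
top 1993
[[593.0, 353.0, 182.0], [585.0, 377.0, 179.0], [562.0, 382.0, 174.0], [565.0, 386.0, 191.0], [568.0, 390.0, 196.0], [557.0, 393.0, 189.0], [555.0, 397.0, 185.0], [583.0, 400.0, 191.0], [549.0, 404.0, 187.0], [569.0, 407.0, 200.0], [549.0, 410.0, 194.0], [554.0, 412.0, 197.0], [556.0, 415.0, 206.0], [569.0, 418.0, 199.0], [540.0, 421.0, 198.0], [557.0, 423.0, 203.0]]
side 4450
[[591.0, 356.0, 180.0], [583.0, 389.0, 192.0], [567.0, 396.0, 196.0], [578.0, 400.0, 198.0], [560.0, 403.0, 196.0], [582.0, 406.0, 192.0], [583.0, 409.0, 193.0], [542.0, 413.0, 195.0], [563.0, 417.0, 202.0], [541.0, 421.0, 200.0], [552.0, 425.0, 203.0], [569.0, 429.0, 203.0], [562.0, 431.0, 203.0], [554.0, 433.0, 206.0], [567.0, 435.0, 202.0], [534.0, 437.0, 206.0]]
```

The drill bit tip is at about (595,350,180). The gripper body over the green charger reaches y≈300, leaving about 50 mm. Carrying green over.

Call:
play_rows([
  [[0.01,0.0143,0,0.002],[0.022,0.0314,0,0.003],[0.022,0.0314,0,0.003],[0.022,0.0314,0,0.003],[0.022,0.0314,0,0.0021],[0.022,0.0314,0,0],[0.022,0.0314,0,0],[0.022,0.0314,0,0],[0.0118,0.0167,0,0],[0,0,-0.01,0],[0,0,-0.02,0],[0,0,-0.01,0]],
])

```text
time: 28.2
tcp_pos: [634.9, 210.8, 110.3]
eef_rot: [[-0.008, 0.996, 0.086], [-0.002, 0.086, -0.996], [-1.0, -0.008, 0.001]]
force: [-1.3, -0.1, -7.8]
width: 0.722
```

Call:
play_rows([
  [[0,0,0,0],[0,0,0,0]],
])

```text
time: 28.4
tcp_pos: [637.5, 211.0, 113.6]
eef_rot: [[-0.001, 0.996, 0.086], [-0.0, 0.086, -0.996], [-1.0, -0.001, 0.0]]
force: [0.4, -0.0, -6.6]
width: 0.721
```

```bash
python3 look.py 8
```

```text
[638.55524617 211.2825239  114.91245613]
charger orange 568 [ 429.9 -252.4  152.9  102.2   -9.7] [ 419.9 -241.9]
placed orange 860 84.2 [ 431.4 -251.4  115.2   67.1   -9.9] [ 430.6 -251.4]
charger blue 76 [447.9 303.4  37.2  35.7 -10.2] [454.5 308.1]
placed blue 62 71.8 [437.8 292.   25.3  21.3  82.4] [439.  293.2]
charger yellow 413 [ 642.8 -219.6  101.2   86.8    7.6] [ 638.1 -216.8]
placed yellow 328 67.8 [ 641.4 -218.5   66.2   51.8    6.7] [ 641.4 -218.6]
```

View pics/s8.png

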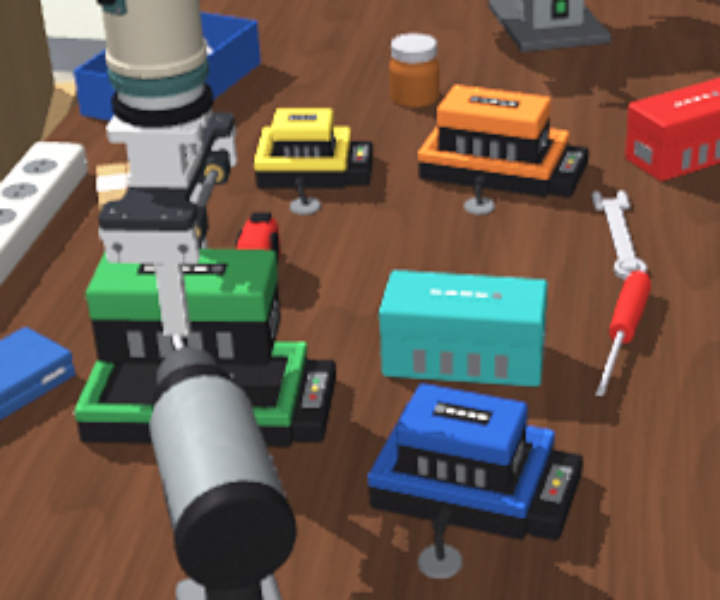

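View pics/t8.png

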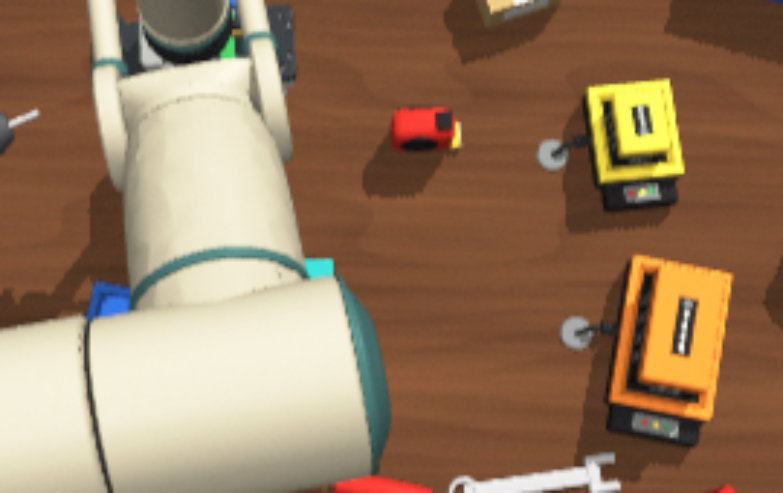

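The side view shows green (185,300) above its charger (195,385). Orange is seated within about 1.5 mm. Lowering green.

Call:
play_rows([
  [[0,0,-0.01,0],[0,0,-0.01,0],[0,0,-0.01,0],[0,0,-0.008,0],[0,0,-0.003,0],[0,0,-0.002,0],[0,0,-0.001,0],[0,0,0,0],[0,0,0,0]],
])

```text
time: 29.4
tcp_pos: [638.3, 211.5, 70.4]
eef_rot: [[0.001, 0.996, 0.086], [0.0, 0.086, -0.996], [-1.0, 0.001, -0.0]]
force: [0.4, -0.5, -6.8]
width: 0.717
```

Call:
play_rows([
  [[0,0,-0.001,0],[0,0,-0.001,0],[0,0,-0.001,0],[0,0,0,0],[0,0,0,0]],
])

```text
time: 29.9
tcp_pos: [638.3, 211.5, 68.6]
eef_rot: [[0.001, 0.996, 0.086], [0.0, 0.086, -0.996], [-1.0, 0.001, 0.0]]
force: [-3.2, 0.7, 5.6]
width: 0.724
```

Contact at 68.6, where I expected about 68.5. Release, rise straight up, then draw back toward -y, away from the drill.

Call:
play_rows([
  [[0,0,0,0],[0,0,0,0],[0,0,0,0],[0,0,0,0],[0,0,0,0],[0,0,0.01,0],[0,0,0.02,0],[0,0,0.03,0],[0,0,0.03,0],[0,0,0.03,0],[-0.01,-0.02,0.02,0],[-0.02,-0.04,0,0]],
], gripper=-1)

```text
time: 31.1
tcp_pos: [611.2, 153.3, 211.3]
eef_rot: [[0.009, 0.996, 0.09], [0.002, 0.09, -0.996], [-1.0, 0.01, -0.001]]
force: [0.9, -0.7, -0.7]
width: 0.997
```

Call:
play_rows([
  [[-0.02,-0.04,0,0],[-0.02,-0.04,0,0],[-0.02,-0.04,0,0],[-0.02,-0.04,0,0],[-0.02,-0.04,0,0],[-0.02,-0.04,0,0],[0,0,0,0],[0,0,0,0]],
])

```text
time: 31.9
tcp_pos: [488.1, -89.2, 207.8]
eef_rot: [[0.002, 0.996, 0.084], [0.0, 0.084, -0.996], [-1.0, 0.002, 0.0]]
force: [-0.3, 0.1, -0.0]
width: 1.0
```

```bash
python3 look.py 9; python3 -c "
from h import *
for f in('l3.pkl','l9.pkl'):
    q=cloud(pickle.load(open(f,'rb'))[0]); m=(q[...,0]>450)&(q[...,0]<700)&(q[...,1]>330)&(q[...,1]<600)&(q[...,2]>130)&(q[...,2]<260); print('drill',q[m].mean(0).round(1),m.sum())"
```

```text
[488.64452453 -87.81028348 207.47564976]
charger green 617 [638.1 210.8 178.  103.4   4.9] [620.3 207.4]
placed green 1022 96.0 [637.  210.7 143.4  68.5   5.6] [636.3 210.4]
charger orange 249 [ 428.5 -269.2  150.1   68.5   -9.8] [ 401.8 -279.2]
placed orange 631 84.3 [ 430.2 -258.4  115.1   53.1  -10. ] [ 429.2 -260.6]
charger blue 583 [399.2 282.4 126.   95.7  -9.8] [395.6 280.5]
placed blue 609 71.6 [400.7 281.3  90.8  60.3 -10.3] [400.4 281.3]
drill [518.8 508.9 194.5] 4230
drill [518.8 508.9 194.4] 4230
```

View pics/s9.png

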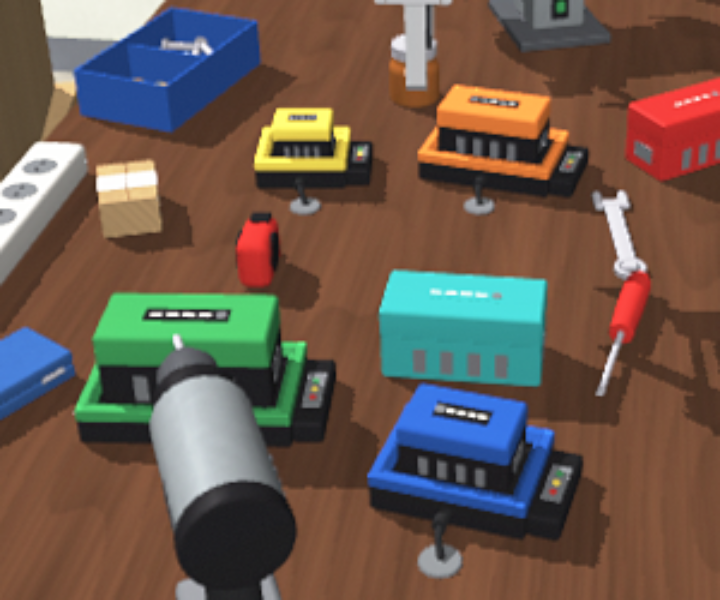

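View pics/t9.png

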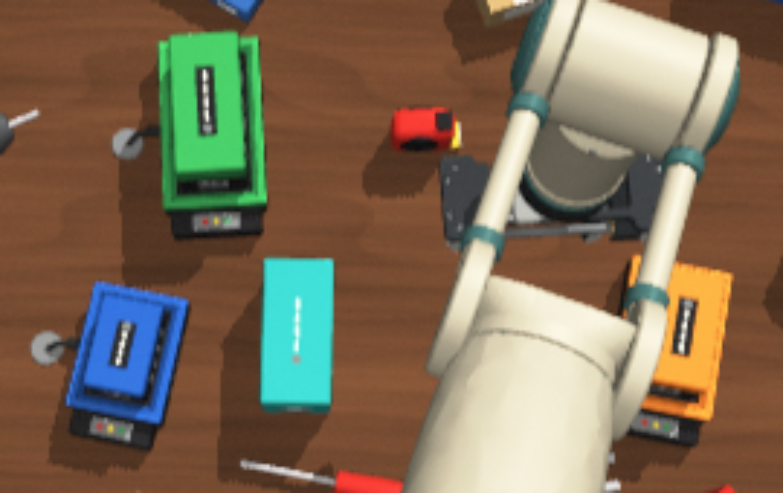

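All four packs are seated. Tops measure green 96.0, orange 84.2, blue 71.6 and yellow 68, as expected, and centres are within about 2 mm. The drill has not moved. The gripper is open and clear.

```bash
python3 -c "
from workcell import arm
print(arm.sign_off())"
```

```text
the job is handed in; nothing more can be done
None
```

All four packs are in the chargers of their own colour, and I handed the job in at about 32 s of the 96 s allowed. I took the stack apart from the top down (yellow, blue, orange, green). Each pack was lowered until light contact (about 5–13 N), then released. `sign_off` gives no verdict.

| Pack | Top height measured (expected), mm | Centre offset from charger | Angle offset |
|---|---|---|---|
| Green | 96.0 (96) | about 1 mm | about 0.7° |
| Orange | 84.2 (84) | about 1.5 mm | about 0.2° |
| Blue | 71.6 (72) | about 2 mm | about 0.5° |
| Yellow | 67.8 (68) | about 2 mm | about 1° |

- **Last look:** The drill's measured position was unchanged, and the gripper was open and clear of everything. The arm hid the yellow pack and part of the orange one in the final top view. Their figures come from the look just before, but the final side view showed both still seated.
- **Disagreement:** In the first pictures the two cameras differed by about 2–6 mm in y. I put this down to the side camera also seeing the coloured side faces, plus calibration error, and worked from the top camera.

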